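Return the grooved forming block to the narrow bench rail

TASK

Take the steel block with the two square grooves across its top out of the plywood holder, stand it on the cork mat and let go so that you can take it again by its broad faces, then stand it, grooves up, in the gap between the two blocks on the narrow raised rail: centred across the rail, in line with it, and with clear space to both neighbours. Set it down rather than drop it, and leave the other blocks and the tools lying about where they are.

Things in the scene. Friction and masses are not known exactly. Their poses are not given: they have to be found in the camera images.
- grooved_center (a point): Centre (28 mm above its underside, half-way up) of the steel forming block to be moved: 24 mm thick (its x), 60 mm long (its y), 56 mm tall (its z, up), 0.5 kg give or take 20 %. Two square grooves 12 mm deep run across its thickness at the top, one 12 mm wide (y -18 to -6 mm) and one 9 mm wide (y +3 to +12 mm). It starts upright in one of the holder's two bays, only its two 24 mm wide ends being within reach there.
- plain_center (a point): Centre of the plain steel block of the same 24 x 60 x 56 mm, flat on top, in the holder's other bay; same axes. To be left alone.
- holder: Fixed plywood holder, origin at the centre of its underside, z up, 90 (x) x 76 (y) mm. A floor 6 mm thick carries three upright walls parallel to y, each 10 mm thick, 44 mm long and reaching 62 mm above the bench, flush with the tops of the blocks; the two bays between them are 28 mm wide with centres at x = -19 and +19 mm. The blocks' ends stand out 8 mm beyond the walls at each end; outside them is only a lip, 32 to 38 mm from the centre and 14 mm above the bench.
- mat: Thin fixed cork mat on the bench, 140 x 140 mm and 3 mm thick; origin at the centre of its underside.
- rail_top (a point): Middle of the top face of the fixed wooden rail, 100 mm above the bench. The rail is 18 mm wide (x) and 320 mm long (y), narrower than the blocks are thick; z up. It is open in front, behind and above; its foot on the bench is 70 mm wide and 12 mm high.
- left_center (a point): Centre (32 mm above its underside) of the loose steel block that stands on the rail on the +y side of the gap: 24 (x) x 60 (y) x 64 (z) mm with one broad groove across the top. Stands centred across the rail and in line with it, 136 mm centre to centre from the right block, so that the gap is 76 mm: 8 mm to spare each side of the 60 mm block.
- right_center (a point): Centre (32 mm above its underside) of the loose steel block on the rail on the -y side of the gap: 24 x 60 x 64 mm, stepped top. Stands like the left block.
- file: Bystander: file with a wooden handle lying on the bench, 170 mm long (x), 14 mm high; origin under its middle, where handle meets blade.
- pencil: Bystander: pencil lying on the bench, 165 mm long (x), 7 mm thick; origin under its middle.
- tin: Bystander: small round metal tin, 56 mm across, 35 mm high; origin at the centre of its underside.
- clamp: Bystander: two-jawed wooden ring clamp lying on the bench, 110 (x) x 32 (y) x 24 mm; origin at the centre of its underside.
Not all that is in view belongs to the job. What is shaped like the part that bears grooved_center but orange or turquoise is not meant.

How it is judged:
By the outcome, as a careful person would: the job done as asked, in the order asked, and still so for the second after the job is handed in, with the robot touching nothing.
It also fails if it takes over 64 s, if anything falls off the work surface, if the arm or the gripper's body presses on something with over 40 N, if the wrist force passes 120 N, or if a joint passes its speed limit or range.

ROBOT

A 6-joint arm with a two-finger parallel gripper is mounted at the origin on the work surface. World frame = base frame: x ahead of the robot, y to its left, z up, the work surface at z = 0. Lengths are in mm, angles in rad, forces in N, time in s.
With the tool pointing down it reaches from about 300 to 775 mm from the base axis. Payload 14.6 kg.
Tool frame: the origin (TCP) lies between the finger pads; the fingertips stand 8 mm ahead of it and the grasp point (between the pads) lies 11 mm behind it; y points along the fingers, x is the direction in which the jaws open and shut, and the axes are right-handed (so a half turn about y gives the same grasp; the last joint's range is limited). The gripper opens to 94 mm and grips with 3 to 60 N. Pads are 16 mm wide; open, the fingers measure 119 mm over their backs; the gripper's body (75 mm by 177 mm) begins 78 mm behind the grasp point.
Start: joints at [-1.222, 0.3, 1.521, -0, 1.321, -0.067], TCP at [222.149, -503.129, 213.446] pointing down, gripper open.
Joint ranges: [-3.03, 3.03], [-0.79, 2.21], [0.23, 2.52], [-1.04, 4.18], [0, 3.07], [-2.55, 2.55]. Speed limits (rad/s): [2.22, 2.22, 2.57, 3.14, 3.14, 3.14].

INTERFACE

Orientations are given as [roll, pitch, yaw] about the fixed x, y, z axes, in that order (R = Rz(yaw) Ry(pitch) Rx(roll)).
In Python, from cell import read_state, imaging, order gives the robot as it stands. The module is installed in compiled form; this text tells all that it offers.
- The arm moves only by the shell command python3 -m handwheel 'ROWS' [FORCE]. ROWS is JSON, a list that holds one entry, the list of rows, each a list of 7 numbers: the shift along the tool's x, y, z in mm, then the turn, a rotation vector about the tool's x, y, z in degrees, then the opening, from -1 (shut) to 1 (fully open), so that 0 is half open. A call has 1 to 5 rows; each row is the pose to reach, as a shift and turn from the pose measured when the call began, along the tool's axes at that moment; what a row does not reach only later rows make up. A row lasts 1/12 s, in which the tool goes at most 41.7 mm and 7.16 degrees, less where a joint would pass 70% of its speed; a pose out of reach is approached as far as the arm can. A call with a gripper value outside its range is refused whole. The fingers move at their own pace and stop on an object; FORCE is the grip in N (left out, the last holds). Time passes only in rows, so rows that repeat a pose let the fingers close. It gives the time, the measured TCP pose, the force and the opening at its end, in the units of the state.
- read_state(): the state, without advancing time (a new reading comes with each control period).
- imaging.camera(name): name is "side" or "top"; returns (picture, depth): 400x640x3 uint8, red, green, blue; 400x640 float32, mm along the optical axis (not along the pixel's ray), 0 where there is no reading.
- imaging.get_calibration(name): a dict with "mtx" (3x3 intrinsics, pixels), "world_from_camera" (4x4, takes a point from camera to world coordinates). Camera axes: x right, y down, z forward; pixel columns grow to the right and rows downward; lengths in mm; the calibration is good to about 2 mm. A picture is of the moment at which its call begins. get_calibration takes no time and is no camera call.
- order.sign_off(): hands the job in, once; it reports no verdict.
The state is a dict: "clock": time; "joints": joint angles; "qd": joint speeds; "effort": joint torques, N m; "eef_pos": TCP position; "eef_rot": TCP orientation; "wrist_force": force on the tool from outside, world axes, zero at the start; "moment": the same for the moment, N m; "finger_gap": finger opening in mm.
Only numpy, scipy, OpenCV 4.12 (cv2) and the standard library are available. Lean on these libraries where they do the work, as an engineer would, in place of code of your own. Each camera call takes 0.05 s, during which the arm holds its last target.

## Working session

There is one attempt and no reset: what is moved stays moved. The work goes in short steps, Python scripts to look and compute and a shell command to move; the robot and the scene stay as the last step left them, time stands still between calls to the robot, and variables do not carry over. Pictures are saved under pics/ and viewed, and the job is handed in when it is done.

```bash
mkdir -p pics; cat > h.py <<'E'
import numpy as np,cv2
from cell import read_state, imaging, order
def snap(n,tag):
    p,d=imaging.camera(n); cv2.imwrite(f'pics/{tag}.png',p[:,:,::-1]); np.save(f'pics/{tag}.npy',d); return p,d
def pt(n,d,u,v,r=1):
    c=imaging.get_calibration(n);K=c['mtx'];T=c['world_from_camera']
    w=d[int(v)-r:int(v)+r+1,int(u)-r:int(u)+r+1];z=np.median(w[w>0])
    return (T@np.r_[np.linalg.inv(K)@[u,v,1]*z,1])[:3]
def ptz(n,u,v,z):
    c=imaging.get_calibration(n);K=c['mtx'];T=c['world_from_camera']
    r=T[:3,:3]@(np.linalg.inv(K)@[u,v,1]);o=T[:3,3];return o+r*(z-o[2])/r[2]
E
python3 - <<'E'
from h import *
for n in('top','side'):
    snap(n,n+'0');c=imaging.get_calibration(n);print(np.round(c['mtx'],1),np.round(c['world_from_camera'],3))
print(read_state())
E
```

```text
[[441.    0.  315.4]
 [  0.  441.  198.7]
 [  0.    0.    1. ]] [[-2.000000e-03 -9.980000e-01  6.400000e-02  4.527530e+02]
 [-9.990000e-01 -0.000000e+00 -3.200000e-02  2.923100e+01]
 [ 3.200000e-02 -6.400000e-02 -9.970000e-01  1.094417e+03]
 [ 0.000000e+00  0.000000e+00  0.000000e+00  1.000000e+00]]
[[370.    0.  314.3]
 [  0.  370.  200.5]
 [  0.    0.    1. ]] [[ 9.75000e-01 -1.39000e-01  1.76000e-01  4.00863e+02]
 [-2.24000e-01 -5.54000e-01  8.02000e-01 -6.56010e+02]
 [-1.50000e-02 -8.21000e-01 -5.71000e-01  5.81341e+02]
 [ 0.00000e+00  0.00000e+00  0.00000e+00  1.00000e+00]]
{'clock': 0.1, 'joints': array([-1.22162244e+00,  3.00425741e-01,  1.52149906e+00, -9.98431150e-06,
        1.32072075e+00, -6.65600756e-02]), 'qd': array([ 0.00111336,  0.00087244, -0.0003038 , -0.00155777, -0.00070288,
       -0.00177686]), 'effort': array([ 2.56420535e-03, -5.32637322e+01, -3.53282440e+01,  7.10325851e-02,
        2.34393182e-02, -5.45431783e-05]), 'eef_pos': array([ 222.06163635, -502.93224109,  212.945909  ]), 'eef_rot': array([-1.57073595e+00,  1.05121177e-03, -1.15505986e+00]), 'wrist_force': array([ 0.49580133, -0.11485876,  0.26564353]), 'moment': array([0.03174984, 0.00274848, 0.04201644]), 'finger_gap': 93.7953745049094}
```

View pics/top0.png

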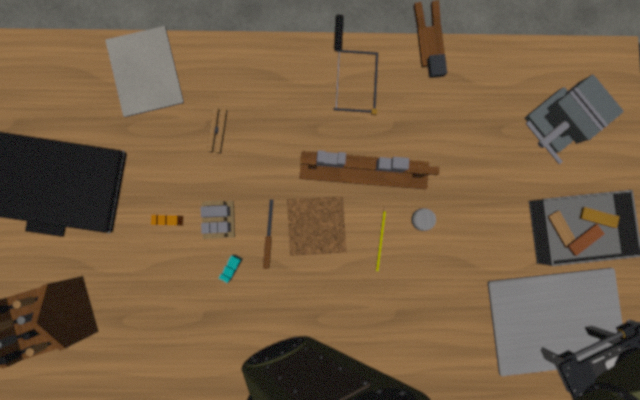

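View pics/side0.png

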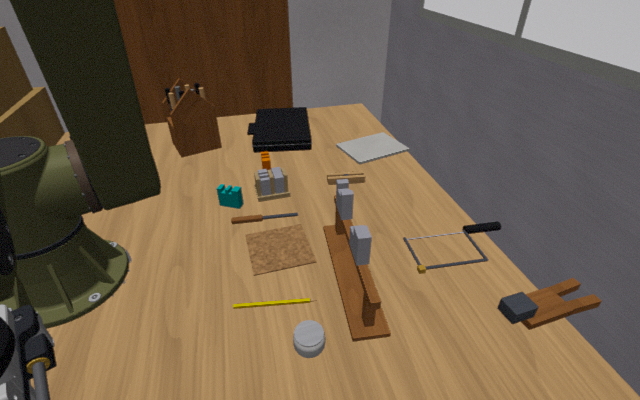

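```bash
python3 - <<'E'
import cv2
t=cv2.imread('pics/top0.png');s=cv2.imread('pics/side0.png')
cv2.imwrite('pics/c1.png',cv2.resize(t[190:270,140:260],None,fx=6,fy=6,interpolation=cv2.INTER_CUBIC))
cv2.imwrite('pics/c2.png',cv2.resize(t[140:200,290:450],None,fx=5,fy=5,interpolation=cv2.INTER_CUBIC))
cv2.imwrite('pics/c3.png',cv2.resize(s[145:275,210:390],None,fx=4.4,fy=4.4,interpolation=cv2.INTER_CUBIC))
E
```

```text
(no output)
```

View pics/c1.png

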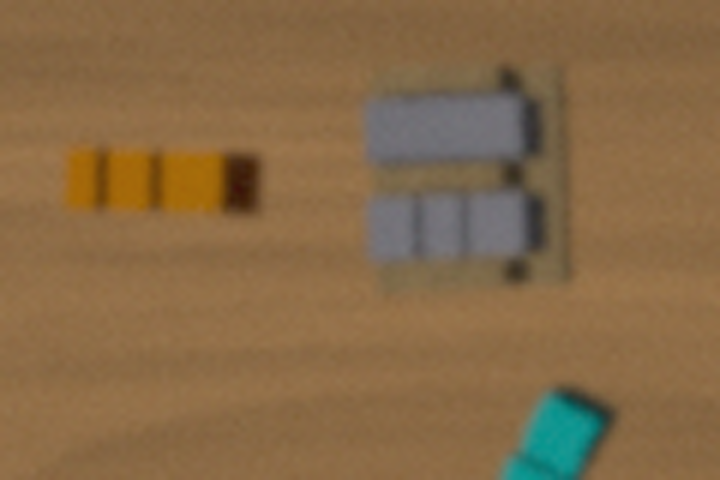

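View pics/c2.png

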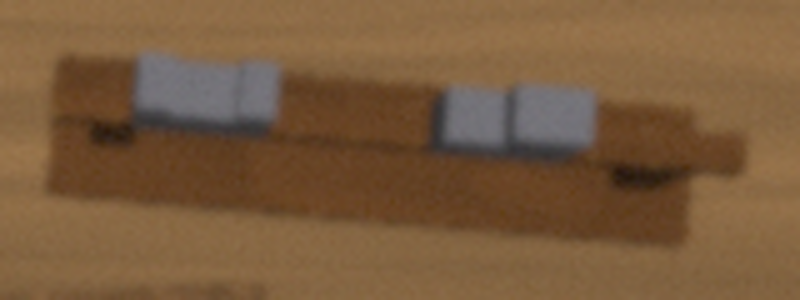

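View pics/c3.png

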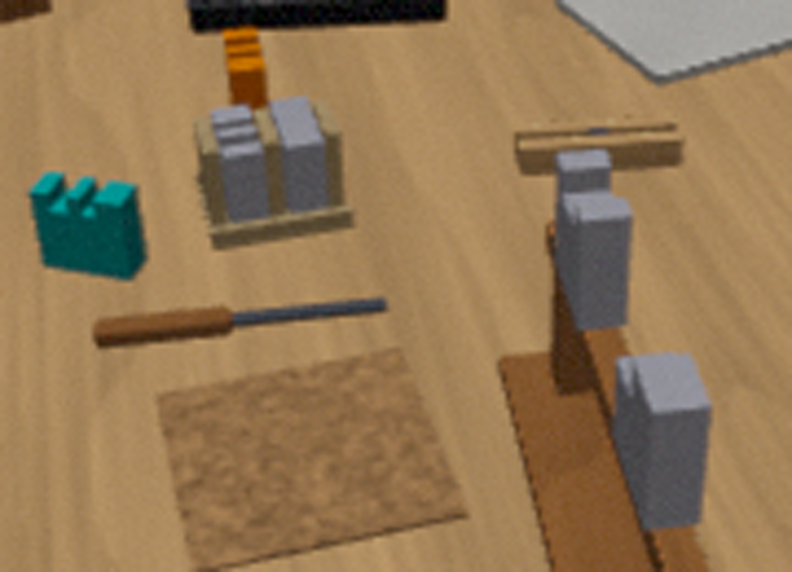

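```bash
cat >> h.py <<'E'
def cloud(n,d):
    c=imaging.get_calibration(n);K=c['mtx'];T=c['world_from_camera']
    v,u=np.mgrid[0:400,0:640]; r=np.linalg.inv(K)@np.stack([u.ravel(),v.ravel(),np.ones(u.size)])
    P=T[:3,:3]@(r*d.ravel())+T[:3,3:]; P=P.T.reshape(400,640,3); P[d<=0]=np.nan; return P
def grey(p):
    p=p.astype(int); return (p.max(2)-p.min(2)<35)&(p[:,:,2]>=p[:,:,0]-8)&(p.mean(2)>85)
E
python3 - <<'E'
from h import *
K=[]
for n,boxes in (('top',{'plain':(195,204,235,219),'groov':(195,219,235,237),'L':(312,146,350,172),'R':(374,152,412,175)}),
          ):
    p=cv2.imread(f'pics/{n}0.png')[:,:,::-1];d=np.load(f'pics/{n}0.npy');P=cloud(n,d);g=grey(p)
    for k,(a,b,c,e) in boxes.items():
        m=g[b:e,a:c];X=P[b:e,a:c][m];z=np.nanpercentile(X[:,2],70);s=X[abs(X[:,2]-z)<6]
        r=cv2.minAreaRect(s[:,:2].astype(np.float32));print(k,len(X),len(s),np.round(np.median(s[:,2]),1),np.round(s.mean(0),1),r)
f=lambda u,v:(140+u/6-.4,190+v/6-.4)
for nm,cs in (('groov',[(370,196),(525,191),(372,262),(530,258)]),('plain',[(366,98),(522,93),(370,163),(526,159)])):
    q=np.array([ptz('top',*f(*c),62) for c in cs]);print(nm,np.round(q,1).tolist(),q.mean(0))
f=lambda u,v:(290+u/5-.4,140+v/5-.4)
for nm,cs in (('L',[(138,56),(281,63),(137,117),(277,123)]),('R',[(447,85),(597,91),(445,147),(592,152)])):
    q=np.array([ptz('top',*f(*c),164) for c in cs]);print(nm,np.round(q,1).tolist(),q.mean(0))
p,d=None,np.load('pics/top0.npy')
for q in [(290,226),(342,226),(316,200),(316,250),(316,226),(350,170),(366,172),(360,163),(360,168),(360,180)]: print(q,np.round(pt('top',d,*q),1))
E
```

```text
plain 253 248 62.6 [491.1 231.8  62.6] ((491.2427978515625, 232.4591827392578), (23.226030349731445, 57.67557907104492), 3.0597314834594727)
groov 239 169 62.5 [453.1 231.7  62.4] ((453.4310302734375, 230.36013793945312), (21.422086715698242, 58.256126403808594), 2.903367757797241)
L 284 148 164.3 [601.1 -33.8 164.3] ((601.5911865234375, -33.454444885253906), (58.053680419921875, 21.560400009155273), 85.29337310791016)
R 283 156 164.5 [ 589.4 -182.3  164.4] ((589.459228515625, -183.21722412109375), (33.25028610229492, 21.952043533325195), 88.11700439453125)
groov [[464.5, 260.8, 62.0], [466.4, 201.3, 62.0], [439.1, 259.7, 62.0], [440.5, 199.1, 62.0]] [452.60471474 230.21692508  62.        ]
plain [[502.4, 262.9, 62.0], [504.4, 202.9, 62.0], [477.3, 261.0, 62.0], [478.8, 201.0, 62.0]] [490.70842806 231.9549657   62.        ]
L [[615.0, -4.9, 164.0], [612.3, -66.0, 164.0], [588.9, -4.4, 164.0], [586.5, -64.1, 164.0]] [600.65598408 -34.85534499 164.        ]
R [[603.0, -137.1, 164.0], [600.7, -201.7, 164.0], [576.3, -136.0, 164.0], [574.3, -199.1, 164.0]] [ 588.58943399 -168.48502544  164.        ]
(290, 226) [455.7  56.7   3.8]
(342, 226) [455.4 -71.7   4.9]
(316, 200) [519.8  -7.5   4.6]
(316, 250) [396.6  -7.3   3.7]
(316, 226) [455.6  -7.5   2.2]
(350, 170) [593.7 -91.5  13.6]
(366, 172) [ 588.9 -131.3   12.8]
(360, 163) [ 598.4 -104.7  100.7]
(360, 168) [ 588.4 -106.1   90. ]
(360, 180) [ 568.8 -116.2   13.5]
```

```bash
cat >> h.py <<'E'
from scipy.spatial.transform import Rotation as Ro
def plan(x,y,z,yaw):
    s=read_state();R=Ro.from_euler('xyz',s['eef_rot']);G=Ro.from_euler('xyz',[-np.pi/2,0,np.radians(yaw)])
    print('shift',np.round(R.inv().apply(np.array([x,y,z])-s['eef_pos']),1),'turn',np.round((R.inv()*G).as_rotvec(degrees=True),2),'yaw',np.degrees(s['eef_rot'][2]).round(2),'F',s['wrist_force'].round(1),'gap',round(s['finger_gap'],1),'pos',s['eef_pos'].round(1),'t',s['clock'])
if __name__=='__main__':
    import sys; plan(*map(float,sys.argv[1:]))
E
python3 h.py 453.2 230.3 150 -87.6
```

```text
shift [-577.4   63.6  507.6] turn [ 1.000e-02  2.142e+01 -6.000e-02] yaw -66.18 F [ 0.5 -0.1  0.3] gap 93.8 pos [ 222.1 -502.9  212.9] t 0.1
```

```bash
python3 -m handwheel '[[[-577,20,508,0,21.4,0,0.74],[-577,20,508,0,21.4,0,0.74],[-577,20,508,0,21.4,0,0.74],[-577,20,508,0,21.4,0,0.74],[-577,20,508,0,21.4,0,0.74]]]' 40; python3 h.py 453.2 230.3 150 -87.6
```

```text
clock: 0.52
eef_pos: [284.6, -303.1, 207.7]
eef_rot: [-1.571, 0.001, -1.53]
wrist_force: [0.3, 0.7, 0.4]
finger_gap: 82.0
shift [-526.    58.3  190.2] turn [ 0.03 -0.07 -0.08] yaw -87.67 F [0.3 0.7 0.4] gap 82.0 pos [ 284.6 -303.1  207.7] t 0.5167
```

```bash
python3 -m handwheel '[[[-526,40,190,0,0,0,0.74],[-526,40,190,0,0,0,0.74],[-526,40,190,0,0,0,0.74],[-526,40,190,0,0,0,0.74],[-526,40,190,0,0,0,0.74]]]';python3 h.py 453.2 230.3 150 -87.6
```

```text
clock: 0.93
eef_pos: [347.0, -104.8, 193.3]
eef_rot: [-1.571, 0.001, -1.53]
wrist_force: [0.7, -0.2, 0.6]
finger_gap: 81.9
shift [-330.5   43.7  119.7] turn [ 0.01 -0.09 -0.07] yaw -87.69 F [ 0.7 -0.2  0.6] gap 81.9 pos [ 347.  -104.8  193.3] t 0.9333
```

```bash
python3 -m handwheel '[[[-330,43,120,0,0,0,0.74],[-330,43,120,0,0,0,0.74],[-330,43,120,0,0,0,0.74],[-330,43,120,0,0,0,0.74],[-330,43,120,0,0,0,0.74]]]';python3 h.py 453.2 230.3 150 -87.6
```

```text
clock: 1.35
eef_pos: [409.4, 92.7, 168.1]
eef_rot: [-1.571, 0.001, -1.53]
wrist_force: [1.0, -0.9, 0.9]
finger_gap: 81.4
shift [-135.7   18.3   49.3] turn [-0.   -0.07 -0.07] yaw -87.67 F [ 1.  -0.9  0.9] gap 81.4 pos [409.4  92.7 168.1] t 1.35
```

```bash
python3 -m handwheel '[[[-135.7,18,49.3,0,0,0,0.74],[-135.7,18,49.3,0,0,0,0.74],[-135.7,18,49.3,0,0,0,0.74],[-135.7,18,49.3,0,0,0,0.74],[-135.7,18,49.3,0,0,0,0.74]]]';python3 - <<'E'
from h import *
plan(453.2,230.3,80,-87.6)
for n in('top','side'): 
    p,d=snap(n,n+'1')
t=cv2.imread('pics/top1.png');s=cv2.imread('pics/side1.png')
a=cv2.resize(t[160:290,130:290],None,fx=4,fy=4,interpolation=cv2.INTER_CUBIC);cv2.imwrite('pics/c4.png',a)
cv2.imwrite('pics/c5.png',cv2.resize(s[90:240,180:360],None,fx=4,fy=4,interpolation=cv2.INTER_CUBIC))
E
```

```text
clock: 1.77
eef_pos: [453.2, 233.6, 149.0]
eef_rot: [-1.572, 0.001, -1.527]
wrist_force: [-0.5, -0.3, -0.9]
finger_gap: 81.7
shift [ 3.4 69.  -0. ] turn [ 0.08  0.12 -0.06] yaw -87.48 F [-0.5 -0.3 -0.9] gap 81.7 pos [453.2 233.6 149. ] t 1.7667
```

View pics/c4.png

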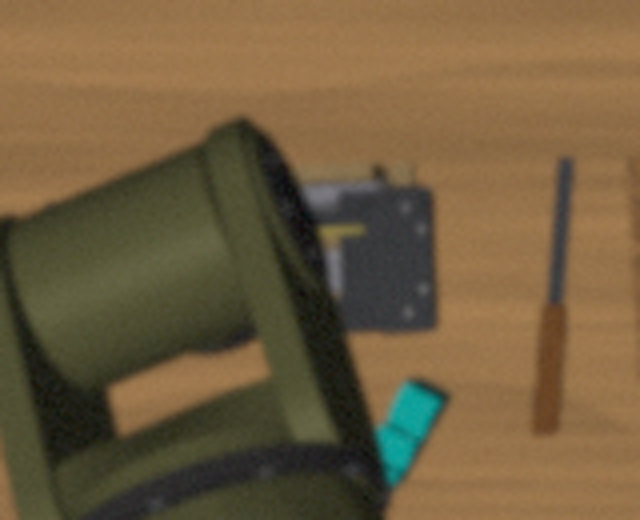

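View pics/c5.png

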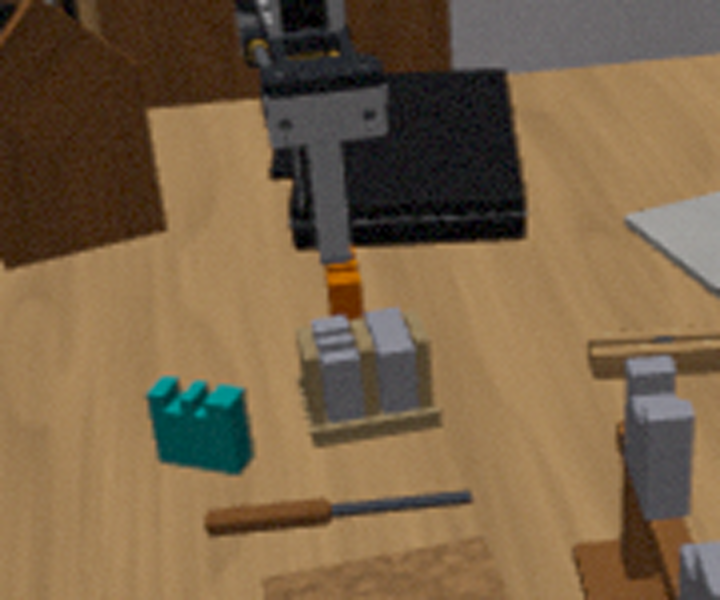

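```bash
python3 - <<'E'
from h import *
f=lambda u,v:(180+u/4-.4,90+v/4-.4)
for c,z in [((323,352),62),((360,347),62),((382,338),62),((416,334),62),((322,263),141),((352,259),141)]: print(c,np.round(ptz('side',*f(*c),z),1))
E
```

```text
(323, 352) [443.  215.9  62. ]
(360, 347) [468.3 216.2  62. ]
(382, 338) [484.5 224.4  62. ]
(416, 334) [508.1 224.   62. ]
(322, 263) [447.7 192.7 141. ]
(352, 259) [466.9 193.3 141. ]
```

```bash
python3 -m handwheel '[[[3.4,35,-0.5,0,0,0,0.74],[3.4,69,-0.5,0,0,0,0.74],[3.4,69,-0.5,0,0,0,0.74],[3.4,69,-0.5,0,0,0,0.74]]]';python3 - <<'E'
from h import *
plan(452.7,230.3,30,-87.6)
for n in ['side']: 
    p,d=snap(n,n+'2')
s=cv2.imread('pics/side2.png')
cv2.imwrite('pics/c6.png',cv2.resize(s[120:220,220:340],None,fx=6,fy=6,interpolation=cv2.INTER_CUBIC))
E
```

```text
clock: 2.2
eef_pos: [451.8, 225.9, 80.6]
eef_rot: [-1.574, -0.0, -1.53]
wrist_force: [-0.3, -0.5, 1.3]
finger_gap: 81.6
shift [-4.3 50.6  1.3] turn [ 0.21 -0.06  0.02] yaw -87.66 F [-0.3 -0.5  1.3] gap 81.6 pos [451.8 225.9  80.6] t 2.2
```

View pics/c6.png

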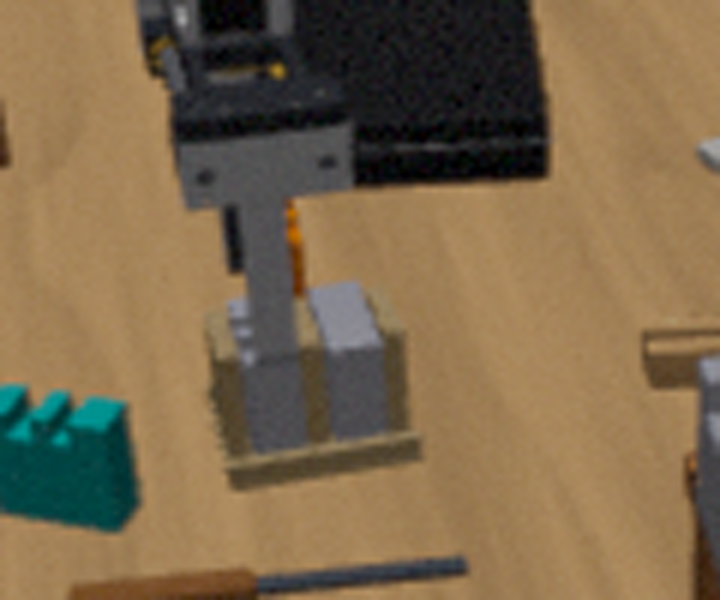

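```bash
python3 h.py 452.7 230.3 30 -87.6; python3 -m handwheel '[[[-4.3,4,1,0,0,0,0.74],[-4.3,20,1,0,0,0,0.74],[-4.3,38,1,0,0,0,0.74],[-4.3,49,1,0,0,0,0.74],[-4.3,50,1,0,0,0,0.74]]]'; python3 h.py 452.7 230.3 30 -87.6
```

```text
shift [-3.7 52.1  0.2] turn [ 0.04 -0.05 -0.04] yaw -87.65 F [ 0.3 -0.4  0.3] gap 81.8 pos [452.7 226.5  82.1] t 2.25
clock: 2.67
eef_pos: [453.3, 230.8, 31.4]
eef_rot: [-1.573, 0.0, -1.53]
wrist_force: [-0.0, -1.1, 0.4]
finger_gap: 82.0
shift [ 0.5  1.4 -0.6] turn [ 0.1  -0.06 -0.02] yaw -87.66 F [-0.  -1.1  0.4] gap 82.0 pos [453.3 230.8  31.4] t 2.6667
```

```bash
python3 -m handwheel '[[[0,1,0,0,0,0,0.4],[0,1,0,0,0,0,0.35],[0,1,0,0,0,0,0.3],[0,1,0,0,0,0,0.2],[0,1,0,0,0,0,0.0]]]' 15; python3 -m handwheel '[[[0,0,0,0,0,0,0],[0,0,0,0,0,0,0],[0,0,0,0,0,0,0]]]' 40; python3 h.py 452.7 230.3 80 -87.6
```

```text
clock: 3.08
eef_pos: [453.8, 231.1, 31.3]
eef_rot: [-1.571, 0.001, -1.53]
wrist_force: [-1.5, 0.7, 5.2]
finger_gap: 59.9
clock: 3.33
eef_pos: [453.7, 231.0, 31.4]
eef_rot: [-1.571, 0.001, -1.53]
wrist_force: [-0.8, -0.4, 0.7]
finger_gap: 59.6
shift [  0.7 -48.6  -1.1] turn [ 0.03 -0.05 -0.05] yaw -87.65 F [-0.8 -0.4  0.7] gap 59.6 pos [453.7 231.   31.4] t 3.3333
```

```bash
python3 -m handwheel '[[[0,-8,0,0,0,0,0],[0,-25,0,0,0,0,0],[0,-50,0,0,0,0,0],[0,-80,0,0,0,0,0],[0,-110,0,0,0,0,0]]]'; python3 -m handwheel '[[[0,0,0,0,0,0,0],[0,0,0,0,0,0,0]]]';python3 - <<'E'
from h import *
plan(455,-7.5,110,-90)
p,d=snap('side','side3')
cv2.imwrite('pics/c7.png',cv2.resize(p[100:240,200:340,::-1],None,fx=4,fy=4,interpolation=cv2.INTER_CUBIC))
E
```

```text
clock: 3.75
eef_pos: [453.2, 230.7, 142.6]
eef_rot: [-1.573, 0.0, -1.53]
wrist_force: [0.8, 0.0, -3.7]
finger_gap: 59.8
clock: 3.92
eef_pos: [453.5, 230.8, 143.9]
eef_rot: [-1.57, 0.001, -1.53]
wrist_force: [0.3, 0.4, -4.3]
finger_gap: 60.0
shift [238.2  33.6  -8.3] turn [-0.03  2.34 -0.07] yaw -87.66 F [ 0.3  0.4 -4.3] gap 60.0 pos [453.5 230.8 143.9] t 3.9167
```

View pics/c7.png

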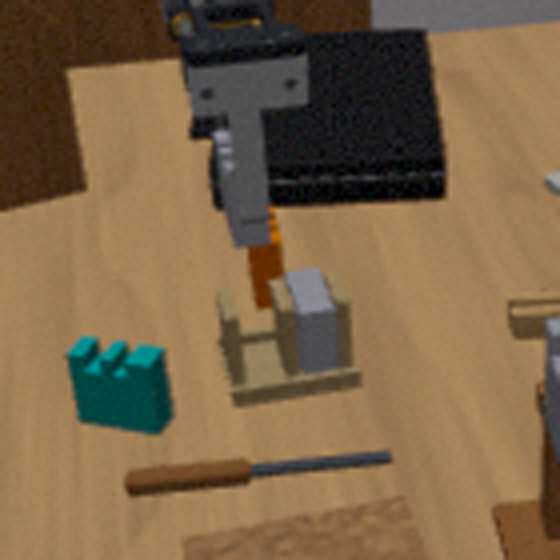

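```bash
python3 -m handwheel '[[[15,0,-1,0,0,0,0],[50,0,-2,0,1,0,0],[90,0,-4,0,2,0,0],[130,10,-5,0,2.3,0,0],[170,10,-6,0,2.3,0,0]]]'; python3 h.py 455 -7.5 40 -90
```

```text
clock: 4.38
eef_pos: [451.8, 58.8, 129.2]
eef_rot: [-1.578, -0.0, -1.57]
wrist_force: [0.7, -0.1, -4.1]
finger_gap: 60.0
shift [66.3 89.2  3.7] turn [0.39 0.07 0.01] yaw -89.93 F [ 0.7 -0.1 -4.1] gap 60.0 pos [451.8  58.8 129.2] t 4.3833
```

```bash
python3 -m handwheel '[[[35,20,3,0,0,0,0],[55,40,3.5,0,0,0,0],[65,60,3.5,0,0,0,0],[66,78,3.5,0,0,0,0],[66,80,3.5,0,0,0,0]]]'; python3 -m handwheel '[[[0,0,0,0,0,0,0],[0,0,0,0,0,0,0]]]'; python3 h.py 455 -7.5 28.3 -90
```

```text
clock: 4.8
eef_pos: [452.1, -7.7, 45.1]
eef_rot: [-1.585, 0.001, -1.571]
wrist_force: [-0.7, 0.6, -4.1]
finger_gap: 60.1
clock: 4.97
eef_pos: [451.3, -7.4, 44.5]
eef_rot: [-1.587, 0.001, -1.571]
wrist_force: [-1.0, 0.6, -5.4]
finger_gap: 60.0
shift [ 0.1 16.1  3.9] turn [ 0.96 -0.01 -0.05] yaw -90.01 F [-1.   0.6 -5.4] gap 60.0 pos [451.3  -7.4  44.5] t 4.9667
```

```bash
python3 -m handwheel '[[[0,2,3,0.9,0,0,0],[0,5,4,0.95,0,0,0],[0,8,4,0.95,0,0,0],[0,10,4,0.95,0,0,0],[0,10,4,0.95,0,0,0]]]'; python3 h.py 455 -7.5 28.3 -90
```

```text
clock: 5.38
eef_pos: [455.0, -7.3, 34.2]
eef_rot: [-1.571, 0.001, -1.571]
wrist_force: [-0.1, -0.1, -3.8]
finger_gap: 60.0
shift [ 0.2  5.9 -0. ] turn [ 0.03  0.   -0.05] yaw -90.0 F [-0.1 -0.1 -3.8] gap 60.0 pos [455.   -7.3  34.2] t 5.3833
```

```bash
python3 - <<'E'
from h import *
p,d=snap('side','side4')
cv2.imwrite('pics/c8.png',cv2.resize(p[170:290,220:350,::-1],None,fx=5,fy=5,interpolation=cv2.INTER_CUBIC))
E
```

```text
(no output)
```

View pics/c8.png

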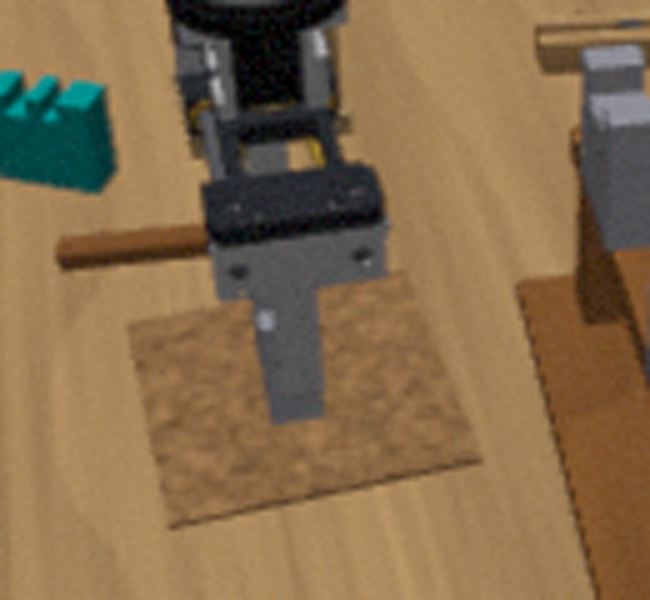

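```bash
python3 - <<'E'
from h import *
p=cv2.imread('pics/side4.png');d=np.load('pics/side4.npy')
c=p[215:260,255:300].astype(float);c=np.clip((c-40)*2,0,255).astype(np.uint8)
cv2.imwrite('pics/c9.png',cv2.resize(c,None,fx=13,fy=13,interpolation=cv2.INTER_CUBIC))
P=cloud('side',d)
for v in range(226,262,3): print(v,[tuple(np.round(P[v,u]).astype(int)) for u in (272,276,280,284)])
E
```

```text
226 [(np.int64(440), np.int64(-89), np.int64(133)), (np.int64(448), np.int64(-88), np.int64(130)), (np.int64(456), np.int64(-88), np.int64(129)), (np.int64(463), np.int64(-89), np.int64(128))]
229 [(np.int64(444), np.int64(-14), np.int64(65)), (np.int64(450), np.int64(-50), np.int64(92)), (np.int64(459), np.int64(-49), np.int64(89)), (np.int64(479), np.int64(55), np.int64(3))]
232 [(np.int64(444), np.int64(-13), np.int64(55)), (np.int64(450), np.int64(-48), np.int64(82)), (np.int64(458), np.int64(-50), np.int64(82)), (np.int64(477), np.int64(44), np.int64(3))]
235 [(np.int64(442), np.int64(-37), np.int64(66)), (np.int64(449), np.int64(-51), np.int64(76)), (np.int64(458), np.int64(-48), np.int64(72)), (np.int64(475), np.int64(31), np.int64(4))]
238 [(np.int64(442), np.int64(-25), np.int64(48)), (np.int64(449), np.int64(-50), np.int64(67)), (np.int64(457), np.int64(-50), np.int64(65)), (np.int64(473), np.int64(23), np.int64(2))]
241 [(np.int64(442), np.int64(-15), np.int64(31)), (np.int64(448), np.int64(-49), np.int64(59)), (np.int64(457), np.int64(-48), np.int64(56)), (np.int64(465), 
[... 449 characters left out ...]
(4)), (np.int64(447), np.int64(-36), np.int64(21)), (np.int64(456), np.int64(-37), np.int64(20)), (np.int64(465), np.int64(-38), np.int64(19))]
253 [(np.int64(438), np.int64(-23), np.int64(2)), (np.int64(446), np.int64(-36), np.int64(12)), (np.int64(455), np.int64(-36), np.int64(10)), (np.int64(464), np.int64(-36), np.int64(9))]
256 [(np.int64(437), np.int64(-33), np.int64(3)), (np.int64(446), np.int64(-38), np.int64(5)), (np.int64(455), np.int64(-36), np.int64(1)), (np.int64(463), np.int64(-41), np.int64(4))]
259 [(np.int64(436), np.int64(-44), np.int64(4)), (np.int64(444), np.int64(-47), np.int64(5)), (np.int64(453), np.int64(-48), np.int64(3)), (np.int64(462), np.int64(-50), np.int64(4))]
```

View pics/c9.png

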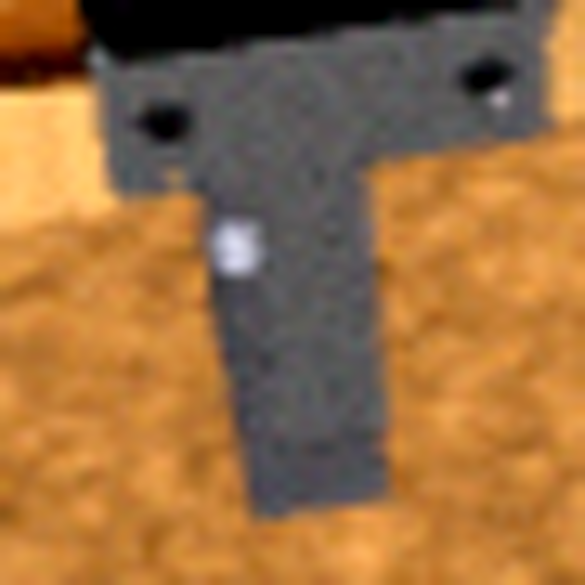

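```bash
python3 -m handwheel '[[[0,1.5,0,0,0,0,0],[0,3,0,0,0,0,0],[0,4,0,0,0,0,0],[0,4.5,0,0,0,0,0],[0,5,0,0,0,0,0]]]'; python3 h.py 455 -7.5 28.3 -90
```

```text
clock: 5.85
eef_pos: [455.1, -7.3, 29.3]
eef_rot: [-1.571, 0.001, -1.571]
wrist_force: [-0.0, 1.2, -4.6]
finger_gap: 59.7
shift [ 0.2  1.  -0.1] turn [ 0.02 -0.   -0.05] yaw -90.0 F [-0.   1.2 -4.6] gap 59.7 pos [455.1  -7.3  29.3] t 5.85
```

```bash
python3 -m handwheel '[[[0,0.4,0,0,0,0,0],[0,0.8,0,0,0,0,0],[0,1.1,0,0,0,0,0],[0,1.1,0,0,0,0,0]]]'; python3 h.py 455 -7.5 28.3 -90
```

```text
clock: 6.18
eef_pos: [455.1, -7.3, 28.3]
eef_rot: [-1.571, 0.001, -1.571]
wrist_force: [-2.6, -0.1, -0.1]
finger_gap: 59.6
shift [ 0.2  0.  -0.1] turn [ 0.02  0.   -0.05] yaw -90.0 F [-2.6 -0.1 -0.1] gap 59.6 pos [455.1  -7.3  28.3] t 6.1833
```

Contact (weight now carried by the mat). Press slightly more, then release gently.

```bash
python3 -m handwheel '[[[0,0.4,0,0,0,0,0],[0,0.4,0,0,0,0,0]]]' 15;  python3 -m handwheel '[[[0,0,0,0,0,0,0.35],[0,0,0,0,0,0,0.5],[0,0,0,0,0,0,0.74],[0,0,0,0,0,0,0.74],[0,0,0,0,0,0,0.74]]]'; python3 h.py 455 -7.5 130 0
```

```text
clock: 6.35
eef_pos: [455.1, -7.3, 28.3]
eef_rot: [-1.571, 0.001, -1.571]
wrist_force: [-3.4, 0.5, 4.8]
finger_gap: 59.9
clock: 6.77
eef_pos: [455.2, -7.4, 28.3]
eef_rot: [-1.571, 0.001, -1.571]
wrist_force: [-0.7, -0.3, -0.9]
finger_gap: 81.1
shift [ 1.000e-01 -1.017e+02 -2.000e-01] turn [-3.e-02 -9.e+01 -4.e-02] yaw -90.0 F [-0.7 -0.3 -0.9] gap 81.1 pos [455.2  -7.4  28.3] t 6.7667
```

Rise, turn 90°, and back off to let the top camera see.

```bash
python3 -m handwheel '[[[0,-15,0,0,0,0,0.74],[0,-50,0,0,0,0,0.74],[0,-90,0,0,0,0,0.74],[0,-120,0,0,-7,0,0.74],[0,-120,0,0,-14,0,0.74]]]'; python3 -m handwheel '[[[0,0,-100,0,-7,0,0.5],[0,0,-100,0,-14,0,0.5],[0,0,-100,0,-21,0,0.5],[0,0,-100,0,-28,0,0.5],[0,0,-100,0,-35,0,0.5]]]';python3 - <<'E'
from h import *
plan(455,-7.5,130,0)
for n in('top','side'): 
    p,d=snap(n,n+'5')
E
```

```text
clock: 7.18
eef_pos: [457.6, -7.6, 154.0]
eef_rot: [-1.562, -0.002, -1.321]
wrist_force: [0.9, 0.6, 1.3]
finger_gap: 81.9
clock: 7.6
eef_pos: [360.2, -32.6, 153.6]
eef_rot: [-1.565, -0.008, -0.705]
wrist_force: [1.0, -0.5, -0.1]
finger_gap: 70.6
shift [55.8 24.5 80.4] turn [ -0.18 -40.4    0.55] yaw -40.4 F [ 1.  -0.5 -0.1] gap 70.6 pos [360.2 -32.6 153.6] t 7.6
```

View pics/top5.png

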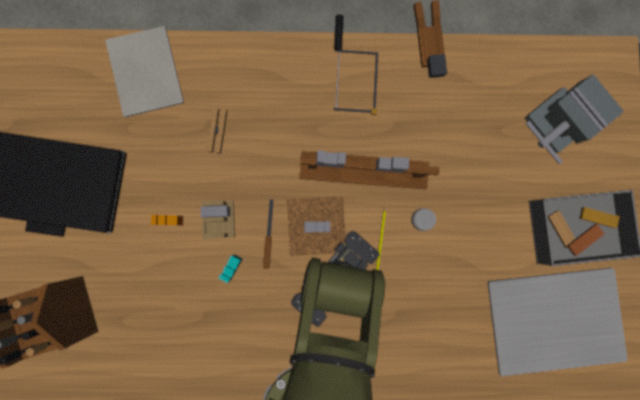

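View pics/side5.png

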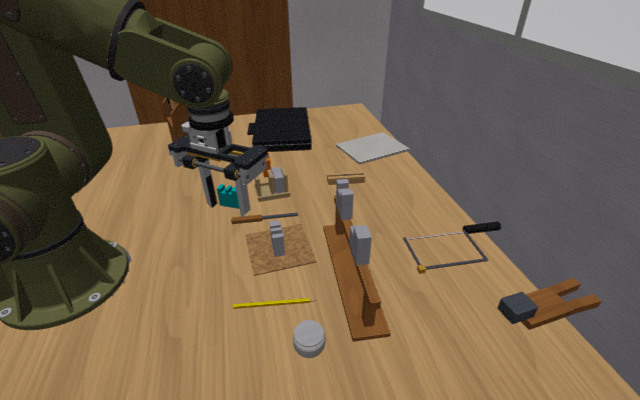

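```bash
python3 - <<'E'
from h import *
for n in('top','side'):
    A=[imaging.camera(n) for _ in range(8)]
    p=np.mean([a[0] for a in A],0); D=np.array([a[1] for a in A],float);D[D<=0]=np.nan;d=np.nan_to_num(np.nanmedian(D,0))
    np.save(f'pics/{n}A.npy',d);np.save(f'pics/{n}Ap.npy',p)
    b={'top':(285,215,350,240),'side':(250,210,310,270)}[n]
    for i,b in enumerate({'top':[(300,216,340,240),(312,148,352,176),(370,150,415,178)],'side':[(260,212,295,262),(328,175,360,225),(342,218,378,270)]}[n]):
        c=p[b[1]:b[3],b[0]:b[2],::-1];k=14 if n=='top' else 11
        cv2.imwrite(f'pics/z{n}{i}.png',cv2.resize(np.clip((c-30)*1.4,0,255).astype(np.uint8),None,fx=k,fy=k,interpolation=cv2.INTER_CUBIC))
E
cd pics; python3 -c "
import cv2,numpy as np
a=[cv2.imread(f'ztop{i}.png') for i in range(3)];w=max(x.shape[1] for x in a);w=640
import sys
for i,x in enumerate(a): print(x.shape)
a=[cv2.imread(f'zside{i}.png') for i in range(3)]
for i,x in enumerate(a): print(x.shape)
"
```

```text
(336, 560, 3)
(392, 560, 3)
(392, 630, 3)
(550, 385, 3)
(550, 352, 3)
(572, 396, 3)
```

View pics/ztop0.png

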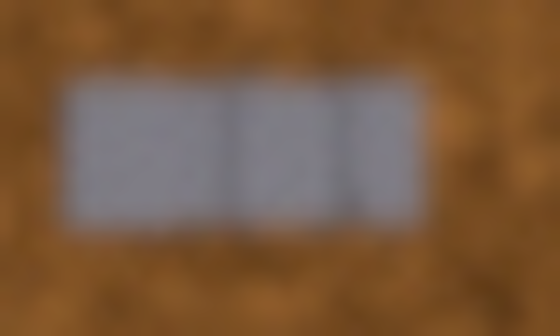

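View pics/ztop1.png

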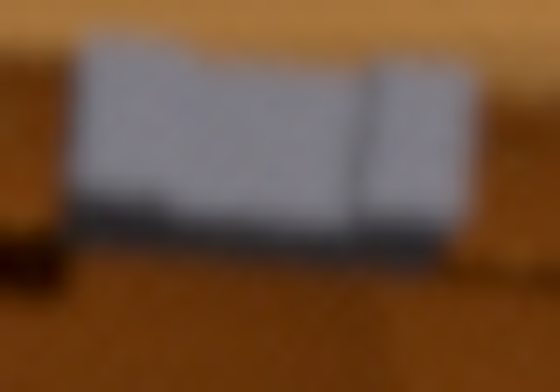

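View pics/ztop2.png

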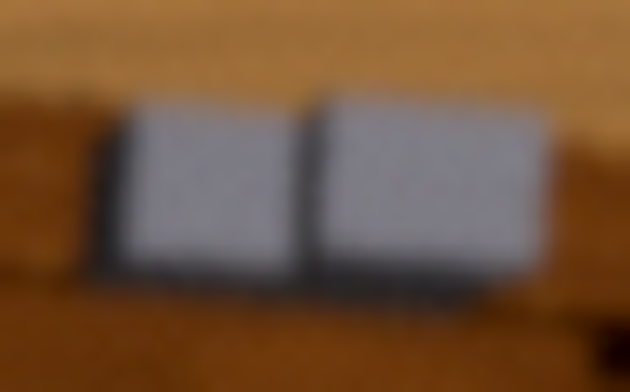

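```bash
python3 - <<'E'
from h import *
D=np.load('pics/topA.npy');P=cloud('top',D)
def q(b,u,v,z): return ptz('top',b[0]+(u+.5)/14-.5,b[1]+(v+.5)/14-.5,z)
G=np.array([q((300,216),*c,59) for c in [(64,80),(422,80),(64,226),(424,226)]]);print('G',G[:,:2].round(1).tolist(),G.mean(0).round(1))
L=np.array([q((312,148),*c,164) for c in [(85,35),(477,68),(74,195),(466,226)]]);print('L',L[:,:2].round(1).tolist(),L.mean(0).round(1))
R=np.array([q((370,150),*c,164) for c in [(330,95),(553,112),(318,262),(543,275)]]);print('R',R[:,:2].round(1).tolist(),R.mean(0).round(1))
for nm,rows,cols in (('L',(155,160),range(315,348,2)),('R',(162,166),range(376,412,2)),('G',(225,229),range(303,333,2))):
  for r in rows: print(nm,r,[P[r,c].round(0).astype(int).tolist() for c in cols])
E
```

```text
G [[466.6, 22.3], [466.5, -37.7], [442.2, 22.3], [442.1, -38.0]] [454.3  -7.8  59. ]
L [[616.7, -5.8], [611.8, -65.6], [592.2, -4.0], [587.6, -63.7]] [602.1 -34.8 164. ]
R [[603.7, -167.5], [601.2, -201.8], [578.0, -165.3], [576.1, -199.9]] [ 589.8 -183.6  164. ]
L 155 [[631, -5, 11], [608, -5, 151], [606, -9, 165], [606, -13, 166], [606, -17, 164], [608, -22, 150], [608, -27, 151], [608, -31, 151], [608, -35, 151], [608, -40, 150], [608, -44, 151], [608, -48, 151], [606, -51, 164], [606, -56, 164], [606, -60, 164], [606, -64, 166], [631, -84, 14]]
L 160 [[605, -2, 101], [595, -4, 164], [595, -9, 164], [595, -13, 164], [595, -17, 165], [597, -22, 150], [597, -27, 150], [597, -31, 151], [597, -35, 150], [597, -40, 150], [597, -44, 151], [597, -48, 151], [595, -51, 164], [595, -56, 164], [595, -60, 165], [605, -70, 102], [605, -75, 101]]
R 162 [[600, -141, 104], [596, -141, 132], [594, -142, 146], [594, -147, 144], [594, -151, 144], [594, -156, 144], [595, -160, 144], [595, -165, 143], [592, -166, 158], [591, -169, 165], [591, -173, 165], [592, -178, 164], [591, -182, 165], [592, -187,
[... 178 characters left out ...]
6, -156, 144], [585, -160, 145], [585, -164, 145], [583, -166, 161], [583, -169, 165], [583, -173, 164], [583, -178, 164], [583, -182, 164], [583, -186, 165], [583, -191, 164], [583, -195, 165], [583, -199, 165], [592, -219, 101]]
G 225 [[458, 25, 3], [458, 20, 61], [458, 16, 59], [458, 11, 59], [458, 6, 59], [458, 1, 47], [458, -4, 48], [458, -8, 59], [458, -13, 59], [458, -18, 48], [458, -23, 46], [458, -27, 57], [458, -31, 59], [458, -36, 58], [458, -45, 3]]
G 229 [[448, 25, 3], [448, 20, 60], [448, 16, 58], [448, 11, 59], [448, 6, 59], [448, 1, 46], [448, -4, 49], [448, -8, 60], [448, -13, 60], [448, -18, 48], [448, -23, 48], [448, -27, 60], [448, -31, 60], [448, -36, 59], [448, -45, 3]]
```

View pics/zside1.png

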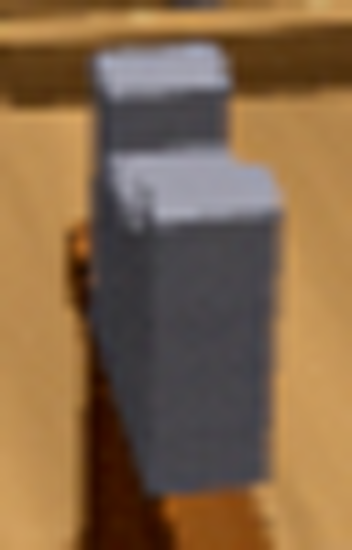

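View pics/zside2.png

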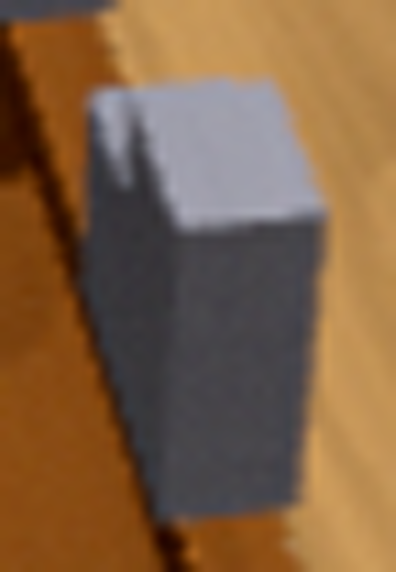

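View pics/zside0.png

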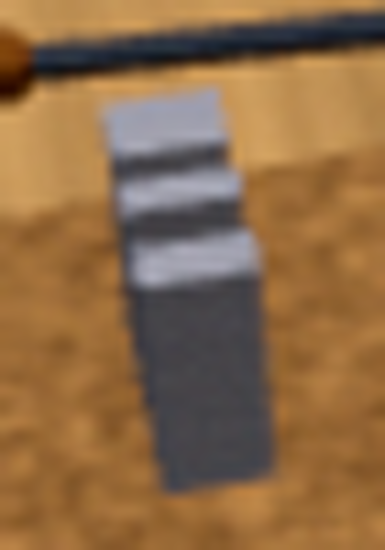

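```bash
python3 - <<'E'
from h import *
def q(b,u,v,z): return ptz('side',b[0]+(u+.5)/11-.5,b[1]+(v+.5)/11-.5,z)
for nm,b,cs,zt,zb,yaw in (('G',(260,212),[(140,288),(262,275),(165,492),(275,475)],59,3,0),('L',(328,175),[(155,226),(283,210),(150,495),(272,481)],164,100,-4.6),('R',(342,218),[(178,232),(327,215),(158,521),(300,506)],164,100,-4.6)):
    Q=np.array([q(b,*c,z) for c,z in zip(cs,(zt,zt,zb,zb))]);a=np.radians(yaw)
    e=30*np.array([-np.sin(a),np.cos(a)]);print(nm,Q[:,:2].round(1).tolist(),'top c',(Q[:2,:2].mean(0)+e).round(1),'bot c',(Q[2:,:2].mean(0)+e).round(1))
E
```

```text
G [[441.6, -37.2], [465.6, -39.1], [442.4, -36.0], [465.2, -36.4]] top c [453.6  -8.1] bot c [453.8  -6.2]
L [[587.0, -64.1], [611.3, -64.8], [588.4, -62.2], [612.5, -63.6]] top c [601.5 -34.6] bot c [602.8 -33. ]
R [[575.9, -199.3], [599.8, -201.1], [576.4, -197.9], [600.4, -200.2]] top c [ 590.3 -170.3] bot c [ 590.8 -169.1]
```

```bash
python3 h.py 454.2 -7.4 120 0
```

```text
shift [54.4 34.  79.7] turn [ -0.18 -40.71   0.48] yaw -40.71 F [0.4 0.1 0.2] gap 70.5 pos [360.7 -32.3 153.2] t 8.5
```

```bash
python3 -m handwheel '[[[15,0,20,0,-7,0,0.3],[30,0,45,0,-14,0,0.3],[45,0,70,0,-21,0,0.3],[54,10,80,0,-28,0,0.3],[54,20,80,0,-35,0,0.3]]]'; python3 h.py 454.2 -7.4 100 0
```

```text
clock: 8.92
eef_pos: [456.2, -6.4, 133.7]
eef_rot: [-1.57, -0.01, -0.093]
wrist_force: [-0.3, -0.3, -0.4]
finger_gap: 61.1
shift [-2.2 33.7 -1.2] turn [-0.02 -5.32  0.57] yaw -5.32 F [-0.3 -0.3 -0.4] gap 61.1 pos [456.2  -6.4 133.7] t 8.9167
```

```bash
python3 -m handwheel '[[[-2,10,-1,0,-5.3,0.55,0.2],[-2,30,-1,0,-5.3,0.55,0.2],[-2,40,-1,0,-5.3,0.55,0.2],[-2,40,-1,0,-5.3,0.55,0.2]]]'; python3 h.py 454.2 -7.4 20 0
```

```text
clock: 9.25
eef_pos: [453.4, -7.1, 91.9]
eef_rot: [-1.57, 0.003, -0.001]
wrist_force: [-0.2, -0.3, -0.9]
finger_gap: 56.3
shift [ 1.  71.9 -0.3] turn [-0.04 -0.07 -0.18] yaw -0.07 F [-0.2 -0.3 -0.9] gap 56.3 pos [453.4  -7.1  91.9] t 9.25
```

```bash
python3 -m handwheel '[[[1,15,0,0,0,-0.18,0.2],[1,35,0,0,0,-0.18,0.2],[1,55,0,0,0,-0.18,0.2],[1,68,0,0,0,-0.18,0.2],[1,72,0,0,0,-0.18,0.2]]]'; python3 h.py 454.2 -7.4 20 0; python3 - <<'E'
from h import *
p,d=snap('side','side6')
cv2.imwrite('pics/c10.png',cv2.resize(p[170:290,220:350,::-1],None,fx=5,fy=5,interpolation=cv2.INTER_CUBIC))
E
```

```text
clock: 9.67
eef_pos: [453.7, -7.1, 18.9]
eef_rot: [-1.57, 0.002, -0.002]
wrist_force: [0.6, 0.3, 0.5]
finger_gap: 56.3
shift [ 0.5 -1.1 -0.3] turn [-0.05 -0.11 -0.11] yaw -0.11 F [0.6 0.3 0.5] gap 56.3 pos [453.7  -7.1  18.9] t 9.6667
```

View pics/c10.png

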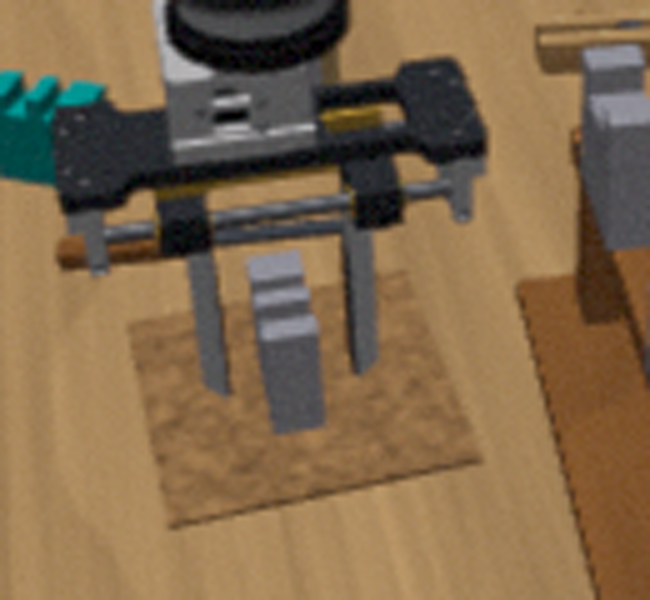

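```bash
python3 -m handwheel '[[[0.4,-1,-0.3,0,0,0,-0.2],[0.4,-1,-0.3,0,0,0,-0.4],[0.4,-1,-0.3,0,0,0,-0.45],[0.4,-1,-0.3,0,0,0,-0.5],[0.4,-1,-0.3,0,0,0,-0.7]]]' 12; python3 -m handwheel '[[[0,0,0,0,0,0,-0.8],[0,0,0,0,0,0,-0.8],[0,0,0,0,0,0,-0.8],[0,0,0,0,0,0,-0.8]]]' 40; python3 h.py 454.2 -7.4 180 0
```

```text
clock: 10.13
eef_pos: [454.5, -7.4, 20.7]
eef_rot: [-1.57, 0.001, -0.002]
wrist_force: [-3.8, -0.1, 2.3]
finger_gap: 26.4
clock: 10.47
eef_pos: [454.3, -7.4, 20.7]
eef_rot: [-1.57, 0.001, -0.002]
wrist_force: [-1.8, 0.5, -0.9]
finger_gap: 23.5
shift [-3.000e-01 -1.593e+02  1.000e-01] turn [-0.05 -0.11 -0.07] yaw -0.11 F [-1.8  0.5 -0.9] gap 23.5 pos [454.3  -7.4  20.7] t 10.4667
```

```bash
python3 -m handwheel '[[[0,-8,0,0,0,0,-0.8],[0,-30,0,0,0,0,-0.8],[0,-60,0,0,0,0,-0.8],[0,-95,0,0,0,0,-0.8],[0,-130,0,0,0,0,-0.8]]]'; python3 -m handwheel '[[[0,-25,0,0,0,0,-0.8],[0,-48,0,0,0,0,-0.8],[0,-50,0,0,0,0,-0.8],[0,-50,0,0,0,0,-0.8]]]'; python3 h.py 596.5 -102.2 200 -4.6
```

```text
clock: 10.88
eef_pos: [453.9, -7.4, 152.4]
eef_rot: [-1.57, 0.002, -0.002]
wrist_force: [0.9, -0.5, -4.1]
finger_gap: 23.8
clock: 11.22
eef_pos: [454.2, -7.5, 203.0]
eef_rot: [-1.57, 0.0, -0.002]
wrist_force: [-0.3, -0.0, -6.0]
finger_gap: 23.8
shift [142.5   2.9 -94.5] turn [-0.04  4.5  -0.01] yaw -0.1 F [-0.3 -0.  -6. ] gap 23.8 pos [454.2  -7.5 203. ] t 11.2167
```

```bash
python3 -m handwheel '[[[15,0,-10,0,1,0,-0.8],[45,0,-30,0,3,0,-0.8],[80,0,-53,0,4.5,0,-0.8],[115,0,-76,0,4.5,0,-0.8],[135,0,-90,0,4.5,0,-0.8]]]'; python3 -m handwheel '[[[5,0,-3,0,0,0,-0.8],[6,0,-4,0,0,0,-0.8],[6,0,-4,0,0,0,-0.8]]]'; python3 h.py 596.5 -102.2 185 -4.6
```

```text
clock: 11.63
eef_pos: [590.5, -99.6, 199.7]
eef_rot: [-1.57, 0.003, -0.081]
wrist_force: [-0.4, 0.1, -4.6]
finger_gap: 24.1
clock: 11.88
eef_pos: [595.2, -103.9, 197.4]
eef_rot: [-1.569, 0.007, -0.082]
wrist_force: [-0.9, -0.1, -4.4]
finger_gap: 23.7
shift [ 1.2 12.4  1.8] turn [-0.09 -0.08 -0.39] yaw -4.68 F [-0.9 -0.1 -4.4] gap 23.7 pos [ 595.2 -103.9  197.4] t 11.8833
```

```bash
python3 -m handwheel '[[[1.2,4,1.8,-0.1,0,-0.4,-0.8],[1.2,10,1.8,-0.1,0,-0.4,-0.8],[1.2,15,1.8,-0.1,0,-0.4,-0.8],[1.2,17,1.8,-0.1,0,-0.4,-0.8]]]'; python3 h.py 596.5 -102.2 135 -4.6;  python3 - <<'E'
from h import *
for n in ('side','top'):
  p,d=snap(n,n+'7')
  b=(300,130,400,270) if n=='side' else (290,130,440,210)
  cv2.imwrite(f'pics/c11{n}.png',cv2.resize(p[b[1]:b[3],b[0]:b[2],::-1],None,fx=4.2,fy=4.2,interpolation=cv2.INTER_CUBIC))
E
```

```text
clock: 12.22
eef_pos: [595.8, -101.5, 179.4]
eef_rot: [-1.571, 0.001, -0.081]
wrist_force: [-0.5, 0.1, -5.1]
finger_gap: 24.0
shift [ 0.8 44.4 -0.6] turn [-0.   -0.04 -0.06] yaw -4.64 F [-0.5  0.1 -5.1] gap 24.0 pos [ 595.8 -101.5  179.4] t 12.2167
```

View pics/c11side.png

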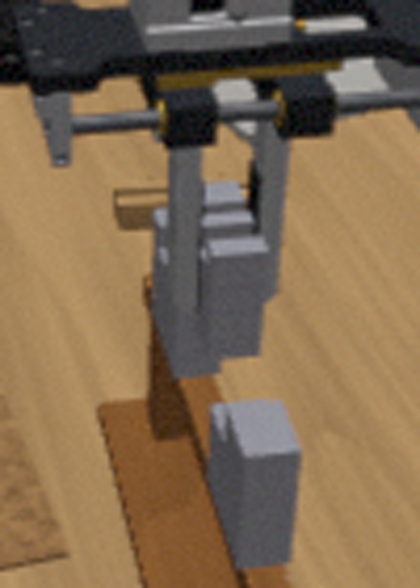

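View pics/c11top.png

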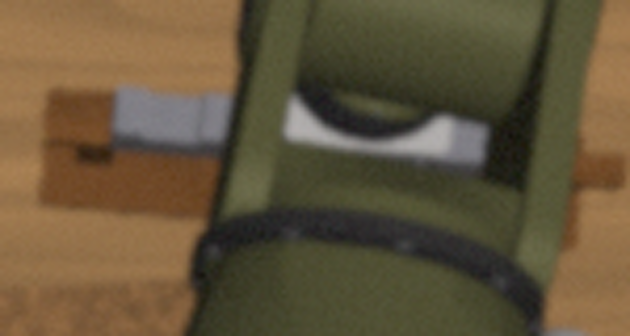

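```bash
python3 -m handwheel '[[[0.8,8,-0.6,0,0,0,-0.8],[0.8,20,-0.6,0,0,0,-0.8],[0.8,34,-0.6,0,0,0,-0.8],[0.8,46,-0.6,0,0,0,-0.8],[0.8,52,-0.6,0,0,0,-0.8]]]'; python3 h.py 596.5 -102.2 117.7 -4.6;  python3 - <<'E'
from h import *
for n in ('side',):
  p,d=snap(n,n+'8')
  b=(300,150,400,280)
  cv2.imwrite(f'pics/c12{n}.png',cv2.resize(p[b[1]:b[3],b[0]:b[2],::-1],None,fx=4.5,fy=4.5,interpolation=cv2.INTER_CUBIC))
E
```

```text
clock: 12.73
eef_pos: [596.0, -102.3, 125.4]
eef_rot: [-1.57, 0.003, -0.081]
wrist_force: [-0.5, 0.2, -5.1]
finger_gap: 24.0
shift [0.5 7.7 0.2] turn [-0.02 -0.06 -0.2 ] yaw -4.66 F [-0.5  0.2 -5.1] gap 24.0 pos [ 596.  -102.3  125.4] t 12.7333
```

View pics/c12side.png

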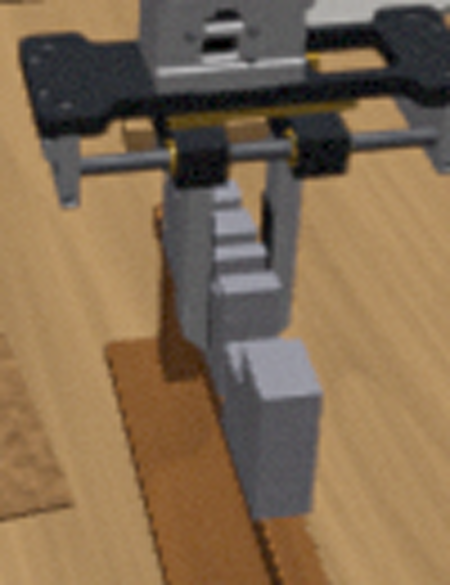

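```bash
python3 - <<'E'
from h import *
p=cv2.imread('pics/side8.png');c=p[195:240,335:375]
cv2.imwrite('pics/c13.png',cv2.resize(np.clip((c.astype(float)-30)*1.4,0,255).astype(np.uint8),None,fx=13,fy=13,interpolation=cv2.INTER_CUBIC))
E
```

```text
(no output)
```

View pics/c13.png

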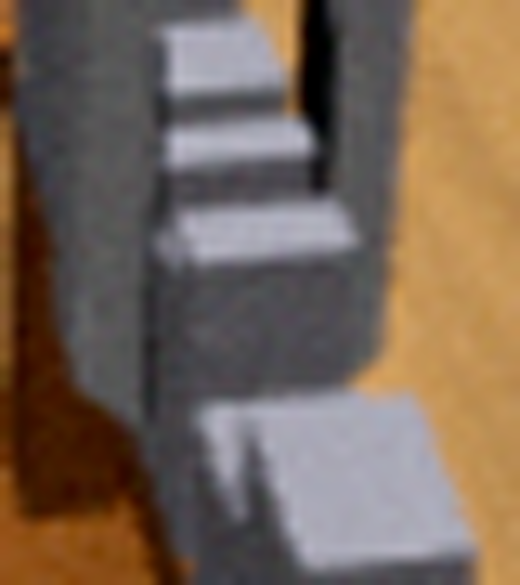

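```bash
python3 - <<'E'
from h import *
for c,z in [((188,266),163.7),((357,245),163.7),((305,570),164),((472,550),164)]:
    print(c,ptz('side',335+(c[0]+.5)/13-.5,195+(c[1]+.5)/13-.5,z).round(1))
a=np.radians(-4.6);print(np.array([596,-102.3])-30*np.array([-np.sin(a),np.cos(a)]))
E
```

```text
(188, 266) [ 581.6 -131.   163.7]
(357, 245) [ 606.8 -132.1  163.7]
(305, 570) [ 576.6 -198.8  164. ]
(472, 550) [ 599.3 -200.3  164. ]
[ 593.59403227 -132.20336635]
```

```bash
python3 -m handwheel '[[[0.2,1.5,0,0,0,-0.2,-0.8],[0.2,3,0,0,0,-0.2,-0.8],[0.2,4.5,0,0,0,-0.2,-0.8],[0.2,5.5,0,0,0,-0.2,-0.8],[0.2,6,0,0,0,-0.2,-0.8]]]'; python3 h.py 596.2 -102.2 117.7 -4.6
```

```text
clock: 13.2
eef_pos: [596.2, -102.3, 119.3]
eef_rot: [-1.57, 0.0, -0.081]
wrist_force: [-0.0, 0.2, -3.3]
finger_gap: 24.0
shift [0.  1.6 0.1] turn [-0.02 -0.06 -0.  ] yaw -4.66 F [-0.   0.2 -3.3] gap 24.0 pos [ 596.2 -102.3  119.3] t 13.2
```

```bash
python3 -m handwheel '[[[0,0.4,0,0,0,0,-0.8],[0,0.8,0,0,0,0,-0.8],[0,1.2,0,0,0,0,-0.8],[0,1.2,0,0,0,0,-0.8]]]'; python3 h.py 596.2 -102.2 117.7 -4.6
```

```text
clock: 13.53
eef_pos: [596.2, -102.3, 118.1]
eef_rot: [-1.57, 0.0, -0.081]
wrist_force: [-0.3, 0.0, -3.4]
finger_gap: 23.8
shift [0.  0.4 0.1] turn [-0.02 -0.06 -0.  ] yaw -4.66 F [-0.3  0.  -3.4] gap 23.8 pos [ 596.2 -102.3  118.1] t 13.5333
```

```bash
python3 -m handwheel '[[[0,0.3,0,0,0,0,-0.8],[0,0.5,0,0,0,0,-0.8],[0,0.5,0,0,0,0,-0.8]]]'; python3 h.py 596.2 -102.2 117.7 -4.6
```

```text
clock: 13.78
eef_pos: [596.2, -102.4, 117.7]
eef_rot: [-1.57, -0.0, -0.081]
wrist_force: [-0.5, -0.1, -1.9]
finger_gap: 23.7
shift [-0.   0.   0.2] turn [-0.02 -0.06  0.01] yaw -4.66 F [-0.5 -0.1 -1.9] gap 23.7 pos [ 596.2 -102.4  117.7] t 13.7833
```

```bash
python3 -m handwheel '[[[0,0.3,0,0,0,0,-0.8],[0,0.4,0,0,0,0,-0.8],[0,0.4,0,0,0,0,-0.8]]]'; python3 h.py 596.2 -102.2 117.7 -4.6
```

```text
clock: 14.03
eef_pos: [596.2, -102.4, 117.7]
eef_rot: [-1.57, -0.0, -0.081]
wrist_force: [-3.5, 0.5, 3.5]
finger_gap: 23.6
shift [-0.   0.   0.2] turn [-0.02 -0.06  0.02] yaw -4.66 F [-3.5  0.5  3.5] gap 23.6 pos [ 596.2 -102.4  117.7] t 14.0333
```

```bash
python3 -m handwheel '[[[0,0,0,0,0,0,-0.8],[0,0,0,0,0,0,-0.8],[0,0,0,0,0,0,-0.8]]]' 8; python3 -m handwheel '[[[0,0,0,0,0,0,-0.45],[0,0,0,0,0,0,-0.4],[0,0,0,0,0,0,-0.2],[0,0,0,0,0,0,0.1],[0,0,0,0,0,0,0.1]]]';  python3 h.py 596.2 -102.2 230 -4.6; python3 - <<'E'
from h import *
for n in ('side',):
  p,d=snap(n,n+'9')
  b=(300,150,400,280)
  cv2.imwrite(f'pics/c14{n}.png',cv2.resize(p[b[1]:b[3],b[0]:b[2],::-1],None,fx=4.5,fy=4.5,interpolation=cv2.INTER_CUBIC))
E
```

```text
clock: 14.28
eef_pos: [596.3, -102.4, 117.7]
eef_rot: [-1.57, -0.0, -0.081]
wrist_force: [-1.4, -0.7, 0.2]
finger_gap: 24.3
clock: 14.7
eef_pos: [596.3, -102.4, 117.8]
eef_rot: [-1.571, -0.001, -0.081]
wrist_force: [0.1, 0.6, -0.1]
finger_gap: 44.9
shift [-1.000e-01 -1.122e+02  2.000e-01] turn [-0.01 -0.06  0.04] yaw -4.66 F [ 0.1  0.6 -0.1] gap 44.9 pos [ 596.3 -102.4  117.8] t 14.7
```

View pics/c14side.png

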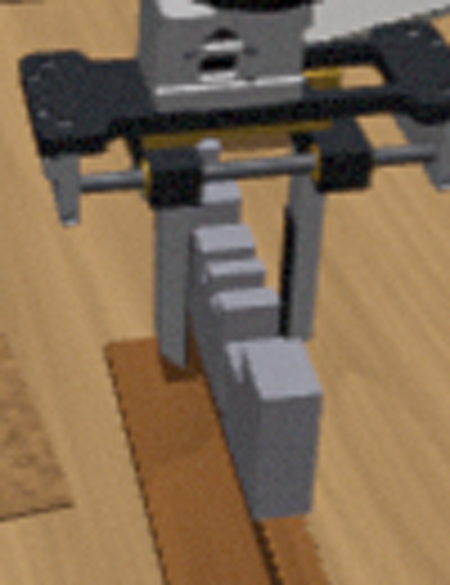

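The block stands, with the fingers clear on both sides. Retreat upward, then back away.

```bash
python3 -m handwheel '[[[0,-10,0,0,0,0,0.15],[0,-35,0,0,0,0,0.15],[0,-70,0,0,0,0,0.15],[0,-105,0,0,0,0,0.15],[0,-125,0,0,0,0,0.15]]]'; python3 -m handwheel '[[[-30,0,0,0,0,0,0.15],[-70,0,0,0,0,0,0.15],[-110,0,0,0,0,0,0.15],[-150,0,0,0,0,0,0.15],[-190,0,0,0,0,0,0.15]]]'; python3 -m handwheel '[[[-20,0,0,0,0,0,0.15],[-30,0,0,0,0,0,0.15],[-30,0,0,0,0,0,0.15]]]'; python3 - <<'E'
from h import *
for n in('top','side'):
    A=[imaging.camera(n) for _ in range(6)]
    p=np.mean([a[0] for a in A],0)
    cv2.imwrite(f'pics/{n}F.png',p[:,:,::-1])
    b=(300,140,430,195) if n=='top' else (325,170,380,270)
    c=p[b[1]:b[3],b[0]:b[2],::-1];k=6
    cv2.imwrite(f'pics/F{n}.png',cv2.resize(np.clip((c-30)*1.4,0,255).astype(np.uint8),None,fx=k,fy=k,interpolation=cv2.INTER_CUBIC))
E
```

```text
clock: 15.17
eef_pos: [596.8, -102.5, 247.8]
eef_rot: [-1.571, -0.005, -0.081]
wrist_force: [-1.1, -0.6, 0.7]
finger_gap: 54.4
clock: 15.58
eef_pos: [405.5, -86.7, 247.2]
eef_rot: [-1.571, -0.006, -0.081]
wrist_force: [0.0, -0.3, 1.2]
finger_gap: 54.2
clock: 15.83
eef_pos: [374.9, -84.3, 248.2]
eef_rot: [-1.572, -0.008, -0.082]
wrist_force: [0.4, 1.0, -0.5]
finger_gap: 54.3[ WARN:0@5.565] global loadsave.cpp:1063 imwrite_ Unsupported depth image for selected encoder is fallbacked to CV_8U.
```

View pics/Ftop.png

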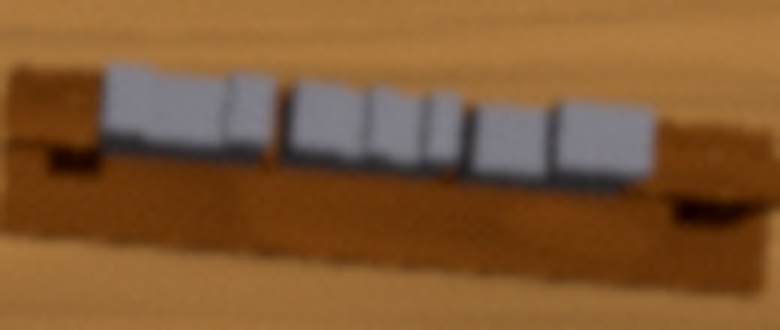

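View pics/Fside.png

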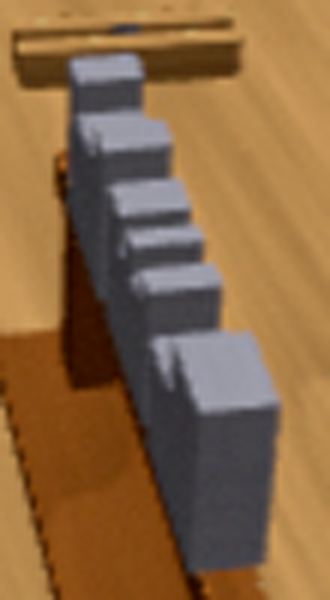

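View pics/topF.png

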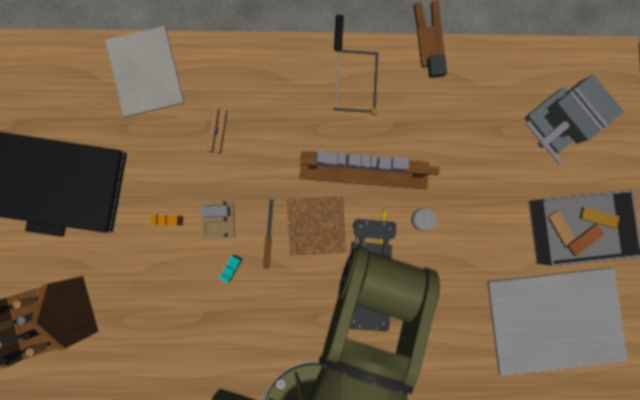

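```bash
python3 - <<'E'
from h import *
def q(u,v,z): return ptz('top',300+(u+.5)/6-.5,140+(v+.5)/6-.5,z)[:2]
B=np.array([q(295,80,156),q(463,93,156),q(288,154,156),q(457,168,156)]);print(B.round(1).tolist(),B.mean(0).round(1))
L=np.array([q(105,62,164),q(274,75,164),q(103,134,164),q(267,148,164)]);print('L',L.mean(0).round(1))
R=np.array([q(478,104,144),q(473,176,144)]);Re=np.array([q(655,107,164),q(650,176,164)]);print('R',R.round(1).tolist(),(R.mean(0)+Re.mean(0))/2)
a=np.radians(-4.6);u=np.array([-np.sin(a),np.cos(a)]);n=np.array([np.cos(a),np.sin(a)])
Rc=(R.mean(0)+Re.mean(0))/2
for nm,X in(('L',L.mean(0)),('R',Rc),('B',B.mean(0))): print(nm,'along',(X@u).round(1),'across',(X@n).round(1))
d=B[[0,2]].mean(0)-B[[1,3]].mean(0);print('yaw',np.degrees(np.arctan2(-d[0],d[1])))
E
```

```text
[[612.1, -73.2], [607.6, -133.7], [585.3, -70.5], [580.5, -131.2]] [ 596.4 -102.1]
L [601.7 -33.9]
R [[605.6, -141.2], [579.2, -139.1]] [ 590.72222236 -170.13446584]
L along 14.5 across 602.5
R along -122.2 across 602.5
B along -54.0 across 602.6
yaw -4.425355780035548
```

Centred: the midpoint along the rail is -53.9 against -54.0 for the block, across is 602.5 against 602.6, and the yaw matches. Handing in.

```bash
python3 -c "
from cell import order,read_state
print(read_state()['clock'],order.sign_off())"
```

```text
the job is handed in; nothing more can be done
16.4333 None
```

The grooved steel block now stands, grooves up, in the gap on the rail, and I handed the job in at 16.4 s.

I gripped it by its ends in the holder and lifted it out. I stood it on the cork mat, let go, turned the gripper 90° and took it again by its broad faces. Then I lowered it onto the rail until it made light contact, opened the fingers and moved clear.

- **Position:** in the last top-camera measurement the block was about 0.1 mm off the middle of the gap and 0.1 mm off the rail's line. I read its yaw as -4.4°, against about -4.6° for the rail. The camera calibration is only good to about 2 mm and the corners were read by eye. It has clear space to both neighbours, about 8 mm each side.
- **Forces:** the highest wrist-force component I read at the end of any move was about 6 N.
- **Other objects:** the other blocks and tools look unmoved. The arm hid part of the pencil in the last top picture. The neighbour blocks were measured again at their earlier positions, within about 1 mm.
- **Tilt on the way to the mat:** the tool tilted about 1° during that move. I corrected it before setting the block down.

No check failed or disagreed beyond about 1–2 mm of reading noise.

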